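# Refit the filter frame in the bench extraction unit

## Task

Put the loose filter frame back into the bench extraction unit: hook its thin tongue under the retaining lip, then swing the opposite edge down gently, without letting it drop, until the frame lies flat and fully home in its seat. Then turn the catch a quarter turn so that it points across the edge of the frame, and let go. Leave the can, tape, sanding block and cup where they are.

Things in the scene. Friction and masses are not known exactly. Their poses are not given: they have to be found in the camera images.
- filter: Loose filter frame, aluminium edges round white pleated media, about 0.3 kg; body 150 x 150 x 15 mm (x, y, z). Origin: centre of the body's underside; z out of the face with the handle. At its -x side a thin tongue, 100 mm wide, 6 mm thick, continues the underside from x = -75 to -97 mm. It starts lying flat on the table, handle up.
- tongue (a point): Middle of the tongue's tip edge, on the underside: filter frame (-97, 0, 0) mm. Axes as the filter's.
- far_edge (a point): Middle of the underside of the frame's edge opposite the tongue: filter frame (+75, 0, 0) mm. Axes as the filter's.
- handle (a point): On the filter's handle: a solid upright grey rib along y, 60 mm long, 10 mm thick (x), standing up to z = 47 mm from the frame's top (z = 15 mm) at x = +15 mm. This point: filter (+15, 0, 31) mm.
- unit: Fixed white bench extraction unit, 235 x 190 mm, with an open rectangular seat facing up. Origin on the table, below the seat; x points from the lip (on the robot's side) to the catch. Seat ledge at z = 60 mm; the recess runs from x = -89 to +88 and y = -78 to +78 mm; its far and side walls rise to z = 70 mm.
- lip (a point): Middle of the lower edge of the aluminium retaining lip at the unit's -x end: unit (-77, 0, 72) mm, axes as the unit's. The lip, 150 mm wide and 4 mm thick, overhangs the recess from x = -89 to -77 mm, leaving a 12 mm gap above the ledge for the tongue. The frame is 172 mm long with its tongue, the recess 177, so it goes in only tilted, tongue first (0.2 to 0.3 rad, far edge up).
- seat (a point): Middle of the seat at ledge height: unit (0, 0, 60) mm. Axes as the unit's.
- catch (a joint): Catch turning on an upright pin at unit x = +106, y = 0 mm. 0: its arm points along the unit's +y, clear of the frame; it grows counter-clockwise seen from above; at 1.57 rad the arm points to the unit's -x, across the frame's edge (stop at 1.6). Starts between -0.25 and 0.1, stays where it is left, turns with 0.06 N m. Steel arm 14 mm wide, reaching 38 mm from the pin, z = 78 to 84 mm.
- catch_grip (a point): Middle of the catch's black upright grip fin, on the pin's axis at z = 97 mm. The fin lies along the arm: 40 mm long, 10 mm thick, from z = 84 to 110 mm; axes turn with it, y along the arm.
- can: Bystander: closed paint can, 90 mm across, 115 mm high; origin at the centre of its underside.
- tape: Bystander: roll of masking tape lying flat, 100 mm across, 25 mm high; origin at the centre of its underside.
- sandblock: Bystander: dark sanding block 55 x 100 x 35 mm; origin at the centre of its underside.
- cup: Bystander: white mixing cup, 84 mm across, 110 mm high; origin at the centre of its underside.
Mind the look-alikes: they are no part of the job. Several things have the shape of the filter; the one meant has the colours described above.

How it is judged (in metres and radians):
On the way, in this order (a step that is already met when the one before it is completed fails the run):
1. the tongue is under the lip while the frame is still tilted (x of tongue in the frame of seat below -0.079 m and z of tongue in the frame of seat below 0.01 m and z of far_edge in the frame of seat above 0.008 m and angle between filter's own z axis and vertical above 0.05 rad), for 0.1 s.
2. the frame lies flat in its seat, tongue under the lip, with the catch still open (x of tongue in the frame of seat below -0.081 m and z of tongue in the frame of seat below 0.003 m and z of far_edge in the frame of seat below 0.004 m and value of joint catch below 0.8 rad), for 0.2 s.
At the end, for the whole second after the job is handed in: The frame lies still and flat in the seat (tongue tip and far edge within 3 mm of the ledge's height, level within 0.04 rad), its tongue at least 4 mm under the lip, and the catch stands across the frame's edge (joint above 1.25 rad) (x of tongue in the frame of seat between -0.092 and -0.081 m and z of tongue in the frame of seat between -0.003 and 0.003 m and z of far_edge in the frame of seat between -0.003 and 0.003 m and angle between the z axis of filter and the z axis of unit, either way round below 0.04 rad and angle between the x axis of filter and the x axis of unit, either way round below 0.06 rad and value of joint catch above 1.25 rad and linear speed of filter below 0.02 m/s); the robot touches nothing.
It fails at once if the frame is dropped into the unit (it turns faster than 3.5 rad/s there) (distance between filter and seat below 0.12 m and angular speed of filter above 3.5 rad/s).
It fails at once if a bystander is moved by more than 30 mm (distance of any of can, tape, sandblock, cup from where it was at the start of the episode above 0.03 m).
It also fails if it takes over 64 s, if anything falls off the work surface, if the arm or the gripper's body presses on something with over 40 N, if the wrist force passes 120 N, or if a joint passes its speed limit or range.

## Robot

A 6-joint arm with a two-finger parallel gripper is mounted at the origin on the work surface. World frame = base frame: x ahead of the robot, y to its left, z up, the work surface at z = 0. Lengths are in mm, angles in degrees, forces in N, time in s.
With the tool pointing down it reaches from about 300 to 850 mm from the base axis. Payload 4.2 kg.
Tool frame: the origin (TCP) lies on the centre line of the jaws, within the pads' length; the fingertips stand 14 mm ahead of it and the grasp point (between the pads) lies 5 mm behind it; z points along the fingers, y is the direction in which the jaws open and shut (so a half turn about z gives the same grasp; the last joint's range is limited). The gripper opens to 91 mm and grips with 3 to 60 N. Pads are 32 mm wide; open, the fingers measure 118 mm over their backs; the gripper's body (76 mm by 178 mm) begins 60 mm behind the grasp point.
Start: joints at [73.682, 18.312, 89.639, -0, 72.044, -1.146], TCP at [150.488, 554.973, 227.976] pointing down, gripper open.
Joint ranges: [-177.97, 177.97], [-48.28, 115.42], [12.27, 149.76], [-77.06, 257.06], [2.81, 150.46], [-146.56, 146.56]. Speed limits (degrees/s): [147.25, 147.25, 180, 180, 180, 180].

## Interface

Orientations are given as [roll, pitch, yaw] about the fixed x, y, z axes, in that order (R = Rz(yaw) Ry(pitch) Rx(roll)).
In Python, from workcell import env gives the robot as it stands.
- The arm moves only by the tool play_rows, never from a script. Its argument "increments" is a list of rows, each a list of 5 numbers: the shift along the world's x, y, z in mm, then the turn about the world's z in degrees, then the closure, from 0 (fully open) to 1 (shut). In form: [[x, y, z, yaw, fingers], ...]. A call has 1 to 20 rows; each row shifts and turns the commanded pose from where the row before left it; what a row does not reach is not made up. A row lasts 1/8 s, in which the tool goes at most 62.5 mm and 10.7 degrees, less where a joint would pass 70% of its speed; a pose out of reach is approached as far as the arm can. A call is refused whole if a number of a shift passes 62.5 or a number of a turn 10.7, either way. A call with a gripper value outside its range is refused whole. The fingers move at their own pace and stop on an object; "newtons" is the grip in N (left out, the last holds). Time passes only in rows, so rows that do not move let the fingers close. It gives the time, the measured TCP pose, the force and the opening at its end, in the units of the state.
- env.state(): the state, without advancing time (a new reading comes with each control period).
- env.grab_frame(name): name is "scene" or "top"; returns the picture (384x512x3 uint8, red, green, blue); there is no depth.
- env.calibration(name): a dict with "fx", "fy", "cx", "cy" (pixels), "dist_coeffs" ([k1, k2, p1, p2, k3] as OpenCV has them; the pictures are not rectified), "R" (3x3) and "t" (3): a world point X has camera coordinates R X + t. Camera axes: x right, y down, z forward; pixel columns grow to the right and rows downward; lengths in mm; the calibration is good to about 2 mm. A picture is of the moment at which its call begins. calibration takes no time and is no camera call.
- env.job_done(): hands the job in, once; it reports no verdict.
The state is a dict: "time_s": time; "qpos": joint angles; "qvel": joint speeds; "effort": joint torques, N m; "ee_pos": TCP position; "ee_rot": TCP orientation; "force": force on the tool from outside, world axes, zero at the start; "torque": the same for the moment, N m; "gripper_width": finger opening in mm.
Only numpy, scipy, OpenCV 4.12 (cv2) and the standard library are available. Lean on these libraries where they do the work, as an engineer would, in place of code of your own. Each camera call takes 0.05 s, during which the arm holds its last target.

## Working session

There is one attempt and no reset: what is moved stays moved. The work goes in short steps, Python scripts to look and compute and a tool call to move; the robot and the scene stay as the last step left them, time stands still between calls to the robot, and variables do not carry over. Pictures are saved under pics/ and viewed, and the job is handed in when it is done.

Besides the shell and the picture viewer there is one more tool, called after "Call:" as name(argument=value, ...) on one line, values as JSON. play_rows: Moves the arm, as the interface text tells. Its arguments: {"type":"object","properties":{"increments":{"type":"array"},"newtons":{"type":"number"}},"required":["increments"]}

```bash
ls; mkdir -p pics
python3 - <<'E'
from workcell import env
import cv2,json
print(env.state())
for n in("scene","top"):
    im=env.grab_frame(n); cv2.imwrite(f"pics/{n}0.png",im[:,:,::-1])
    c=env.calibration(n); print(n,c)
E
```

```text
pics
{'time_s': 0.0, 'qpos': array([ 7.36826082e+01,  1.83503897e+01,  8.97078003e+01,  2.87585034e-05,
        7.20436827e+01, -1.14521540e+00]), 'qvel': array([-6.55809649e-02, -8.52936208e-05, -8.41464358e-02, -3.06994552e-02,
        3.08775041e-02,  1.87856083e-02]), 'effort': array([ 7.73016927e-04, -4.12462986e+01, -2.31973690e+01,  7.28415954e-02,
        4.56521718e-02, -1.38842065e-04]), 'ee_pos': array([150.34278959, 554.48544587, 227.12336236]), 'ee_rot': array([-1.79898148e+02, -2.06340792e-03,  1.64827813e+02]), 'force': array([ 0.05659032, -0.44064225,  0.0238407 ]), 'torque': array([ 0.03084599, -0.03652652, -0.00171276]), 'gripper_width': 91.18762671401964}
scene {'fx': 438.35402875725765, 'fy': 438.35402875725765, 'cx': 256.9334513485419, 'cy': 190.77302987191132, 'dist_coeffs': array([0.04499467, 0.        , 0.        , 0.        , 0.        ]), 'R': array([[-0.27784975,  0.9606121 , -0.00488987],
       [ 0.7995727 ,  0.22844301, -0.55542532],
       [-0.53243123, -0.15823459, -0.83155204]]), 't': array([ 141.74571102, -360.51742944, 2067.78170482])}
top {'fx': 371.98213842961775, 'fy': 371.98213842961775, 'cx': 248.86326732250473, 'cy': 190.1255342535057, 'dist_coeffs': array([-0.09630049,  0.        ,  0.        ,  0.        ,  0.        ]), 'R': array([[ 0.00725922, -0.99984191,  0.01623162],
       [-0.98624284, -0.00983928, -0.16500982],
       [ 0.16514344, -0.01481048, -0.98615835]]), 't': array([ -18.20335129,  533.45368284, 1225.98152401])}
```

View pics/scene0.png

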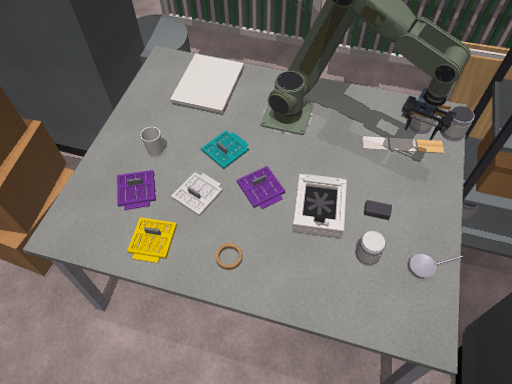

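View pics/top0.png

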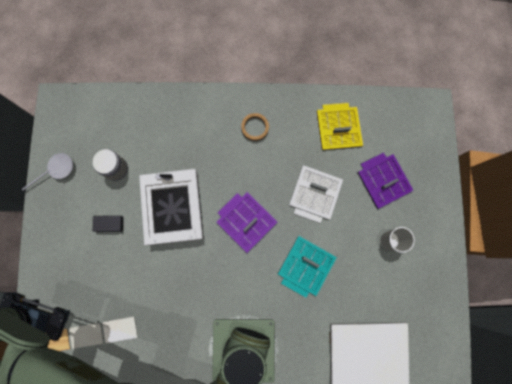

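```bash
cat > h.py <<'E'
import numpy as np,cv2
from workcell import env
def cam(n):
    c=env.calibration(n);K=np.array([[c['fx'],0,c['cx']],[0,c['fy'],c['cy']],[0,0,1]]);return K,np.array(c['dist_coeffs']),np.array(c['R']),np.array(c['t'])
def ray(n,px,z):
    K,d,R,t=cam(n);p=cv2.undistortPoints(np.array(px,float).reshape(-1,1,2),K,d).reshape(-1,2)
    D=np.c_[p,np.ones(len(p))]@R;C=-R.T@t
    s=(z-C[2])/D[:,2];return C+D*s[:,None]
def proj(n,X):
    K,d,R,t=cam(n);return cv2.projectPoints(np.array(X,float).reshape(-1,1,3),cv2.Rodrigues(R)[0],t,K,d)[0].reshape(-1,2)
E
python3 - <<'E'
import cv2
from h import *
a=cv2.imread('pics/top0.png');b=cv2.imread('pics/scene0.png')
def crop(im,x,y,w,h,s,n): cv2.imwrite(n,cv2.resize(im[y:y+h,x:x+w],None,fx=s,fy=s,interpolation=cv2.INTER_CUBIC))
crop(a,130,160,80,90,6,'pics/t_unit.png');crop(a,280,155,70,75,7,'pics/t_fil.png')
crop(b,285,165,70,80,7,'pics/s_unit.png');crop(b,160,160,70,60,8,'pics/s_fil.png')
print(ray('top',[[140,178],[198,170],[202,241],[145,245]],70))
print(ray('top',[[317,192]],15))
E
```

```text
[[567.15843775 354.69188901  70.        ]
 [596.48377996 158.99080855  70.        ]
 [358.85843589 139.03664613  70.        ]
 [343.32809327 326.33557777  70.        ]]
[[ 534.23510314 -253.60571901   15.        ]]
```

View pics/t_unit.png

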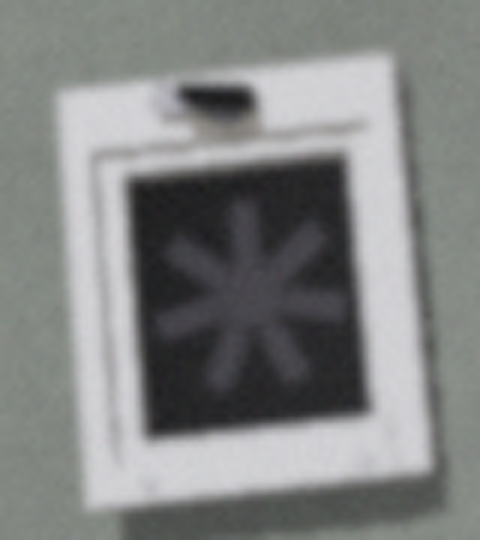

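View pics/t_fil.png

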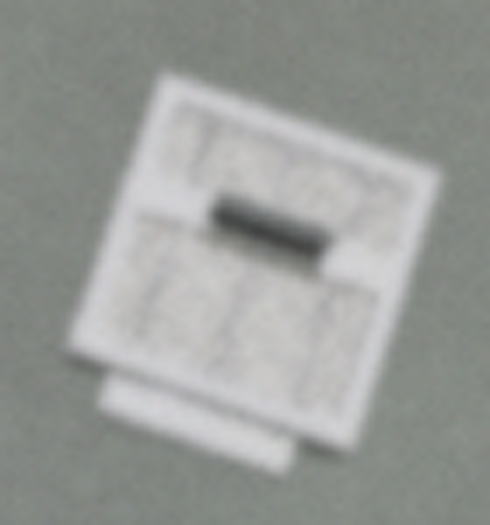

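View pics/s_unit.png

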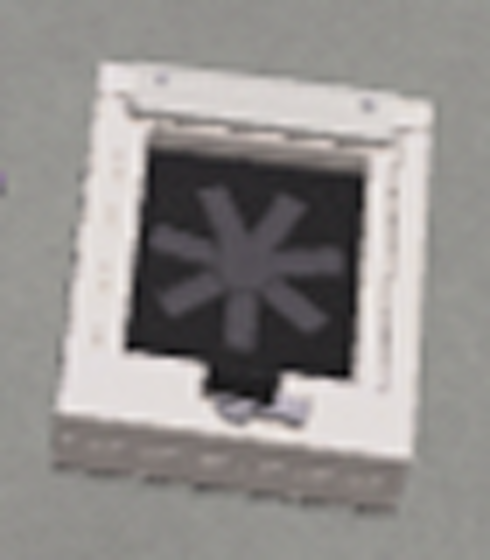

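View pics/s_fil.png

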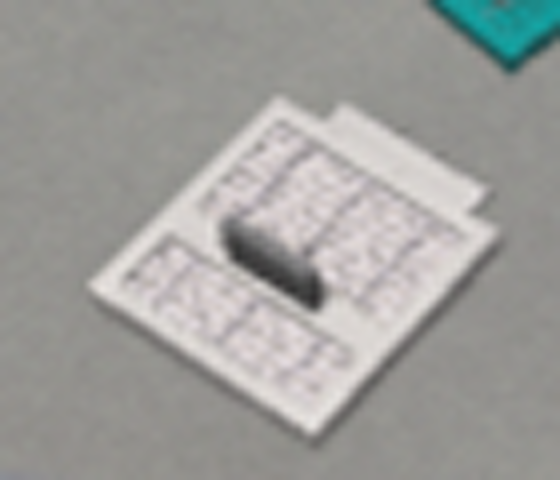

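```bash
cat > m.py <<'E'
from h import *
def quad(im,n,box,z,thr,ero=0,inv=False,name=None,sat=50):
    """bright region in box -> 4 line-fitted sides -> corners in world at z"""
    x,y,w,h=box;S=4
    g=cv2.cvtColor(im,cv2.COLOR_BGR2GRAY)
    c=cv2.resize(g[y:y+h,x:x+w],None,fx=S,fy=S,interpolation=cv2.INTER_CUBIC)
    m=((c<thr) if inv else (c>thr)).astype(np.uint8)*255
    if ero: m=cv2.morphologyEx(m,cv2.MORPH_OPEN,np.ones((ero,ero),np.uint8))
    cs,_=cv2.findContours(m,cv2.RETR_EXTERNAL,cv2.CHAIN_APPROX_NONE)
    k=max(cs,key=cv2.contourArea)
    px=(k.reshape(-1,2)+.5)/S-.5+[x,y]
    W=ray(n,px,z)[:,:2]
    if name: cv2.imwrite(name,cv2.drawContours(cv2.cvtColor(c,cv2.COLOR_GRAY2BGR),[k],-1,(0,0,255),1))
    return W
def sides(W,trim=0.15):
    (c,(a,b),ang)=cv2.minAreaRect(W.astype(np.float32));bx=cv2.boxPoints((c,(a,b),ang))
    L=[]
    for i in range(4):
        p,q=bx[i],bx[(i+1)%4];u=(q-p)/np.linalg.norm(q-p);nn=np.array([-u[1],u[0]])
        s=(W-p)@u/np.linalg.norm(q-p);d=(W-p)@nn
        sel=(s>trim)&(s<1-trim)&(abs(d)<8)
        L.append((W[sel],u,sel.sum()))
    return (c,(a,b),ang),bx,L
def corners(W,trim=.15):
    r,bx,L=sides(W,trim);ln=[]
    for P,u,k in L:
        v=cv2.fitLine(P.astype(np.float32),cv2.DIST_HUBER,0,.1,.01).ravel();ln.append(np.cross([v[0]*0+v[2],v[3],1],[v[2]+v[0],v[3]+v[1],1]))
    c=[]
    for i in range(4):
        q=np.cross(ln[i-1],ln[i]);c.append(q[:2]/q[2])
    return np.array(c)
E
python3 - <<'E'
from m import *
a=cv2.imread('pics/top0.png');b=cv2.imread('pics/scene0.png')
def rep(l,c):
    e=np.roll(c,-1,0)-c
    print(l,c.round(1).tolist(),'ctr',c.mean(0).round(1),'len',np.linalg.norm(e,axis=1).round(1),'ang',(np.degrees(np.arctan2(e[:,1],e[:,0]))%90).round(2))
for t in(165,175,185):
    rep('unit top',corners(quad(a,'top',(130,160,80,90),70,t,name=f'pics/c_ut{t}.png')))
    rep('dark top',corners(quad(a,'top',(148,182,46,55),60,110,inv=True,name='pics/c_dt.png')))
    rep('fil top',corners(quad(a,'top',(280,155,70,75),15,t,ero=0,name=f'pics/c_ft{t}.png'),.2))
    rep('fil sc',corners(quad(b,'scene',(165,165,60,50),15,t,name=f'pics/c_fs{t}.png'),.2))
print(-cam('top')[2].T@cam('top')[3])
E
```

```text
unit top [[345.9, 330.3], [369.9, 142.0], [602.4, 171.2], [578.2, 359.3]] ctr [474.1 250.7] len [189.8 234.3 189.7 234.1] ang [7.27 7.16 7.35 7.13]
dark top [[385.0, 300.3], [400.9, 178.3], [545.3, 196.6], [530.1, 318.5]] ctr [465.3 248.4] len [123.  145.6 122.8 146.2] ang [7.4  7.23 7.1  7.16]
fil top [[418.1, -289.8], [581.7, -347.0], [632.1, -205.1], [468.7, -146.9]] ctr [ 525.1 -247.2] len [173.4 150.6 173.5 151.6] ang [70.71 70.45 70.4  70.5 ]
fil sc [[426.6, -291.5], [583.0, -348.2], [635.7, -206.3], [478.0, -150.2]] ctr [ 530.8 -249. ] len [166.4 151.3 167.3 150.4] ang [70.08 69.64 70.4  70.01]
unit top [[346.9, 329.2], [370.7, 142.8], [600.9, 171.8], [577.1, 358.1]] ctr [473.9 250.5] len [187.9 232.  187.8 232. ] ang [7.28 7.18 7.28 7.16]
dark top [[385.0, 300.3], [400.9, 178.3], [545.3, 196.6], [530.1, 318.5]] ctr [465.3 248.4] len [123.  145.6 122.8 146.2] ang [7.4  7.23 7.1  7.16]
fil top [[419.3, -288.9], [580.8, -345.4], [630.8, -205.7], [469.5, -148.4]] ctr [ 525.1 -247.1] len [171.2 148.4 171.2 149.1] ang [70.69 70.33 70.44 70.34]
fil sc [[428.2, -291.1], [583.0, -347.3], [634.7, -206.6], [478.2, -151.0]] ctr [ 531. -249.] len [164.7 149.8 166.  148.8] ang [70.06 69.83 70.41 70.35]
unit top [[348.1, 328.0], [371.5, 144.1], [599.7, 172.6], [576.7, 357.0]] ctr [474.  250.4] len [185.3 229.9 185.8 230.4] ang [7.25 7.11 7.1  7.23]
dark top [[385.0, 300.3], [400.9, 178.3], [545.3, 196.6], [530.1, 318.5]] ctr [465.3 248.4] len [123.  145.6 122.8 146.2] ang [7.4  7.23 7.1  7.16]
fil top [[442.3, -295.5], [579.9, -343.9], [629.0, -206.5], [491.6, -157.6]] ctr [ 535.7 -250.9] len [145.9 145.8 145.9 146.5] ang [70.64 70.35 70.39 70.33]
fil sc [[429.1, -290.5], [582.5, -346.2], [634.0, -206.9], [479.1, -152.2]] ctr [ 531.2 -249. ] len [163.2 148.5 164.3 147.1] ang [70.05 69.75 70.53 70.13]
[ 323.78420983    5.20570475 1297.33248516]
```

Run:
```python
from m import *
th=np.radians(7.2);u=np.array([np.cos(th),np.sin(th)]);v=np.array([-u[1],u[0]]);c=np.array([474,250.6])
def U(n,crop,off,s,z):
    w=ray(n,np.array(crop)/s-.5+.5/s+off,z)[:,:2]-c;print(n,z,np.c_[w@u,w@v].round(1).tolist())
U('top',[[95,157],[370,125]],[130,160],6,70)  # far wall edge line
U('top',[[95,157],[370,125]],[130,160],6,60)
U('top',[[98,170],[118,465]],[130,160],6,70)  # left side recess line
U('top',[[150,483],[370,462]],[130,160],6,76) # lip screws
U('scene',[[135,115],[390,142]],[285,165],7,76) # lip edge
U('scene',[[162,78],[368,104]],[285,165],7,76) # screws
U('scene',[[100,65],[433,103]],[285,165],7,70)
U('scene',[[60,412],[410,458]],[285,165],7,70)
U('scene',[[60,412],[410,458]],[285,165],7,60)
# fin
a=cv2.imread('pics/top0.png');b=cv2.imread('pics/scene0.png')
U('top',[[180,98],[257,98]],[130,160],6,110)
U('top',[[156,98]],[130,160],6,84)
U('scene',[[207,378],[278,388]],[285,165],7,110)
U('scene',[[310,408]],[285,165],7,84)
# filter handle top
W=ray('top',np.array([[212,208],[330,238]])/7-.5+[280,155],47);print(W)
W=ray('scene',np.array([[228,225],[318,292]])/8-.5+[160,160],47);print(W)
```

```text
top 70 [[76.8, 75.1], [77.0, -80.3]]
top 60 [[78.9, 77.6], [79.1, -79.1]]
top 70 [[69.2, 74.0], [-95.9, 75.4]]
top 76 [[-108.0, 57.2], [-110.2, -63.4]]
scene 76 [[-77.0, -74.8], [-80.3, 70.2]]
scene 76 [[-105.4, -61.9], [-105.0, 56.4]]
scene 70 [[-113.7, -98.3], [-115.7, 93.9]]
scene 70 [[120.3, -95.8], [119.6, 91.8]]
scene 60 [[114.6, -95.8], [113.9, 93.1]]
top 110 [[95.6, 16.7], [90.7, -25.2]]
top 84 [[103.2, 35.3]]
scene 110 [[110.8, -21.4], [111.1, 16.1]]
scene 84 [[105.4, 35.9]]
[[ 555.84708549 -222.76121322   47.        ]
 [ 541.49929933 -280.91318619   47.        ]]
[[ 547.61778344 -280.23268951   47.        ]
 [ 573.23730424 -222.23733473   47.        ]]
```

Run:
```python
import cv2
for n,s in(('pics/c_ft175.png',2),('pics/c_ut165.png',2)):
    cv2.imwrite(n.replace('c_','d_'),cv2.resize(cv2.imread(n),None,fx=1.5,fy=1.5))
```

```text
(no output)
```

View pics/d_ft175.png

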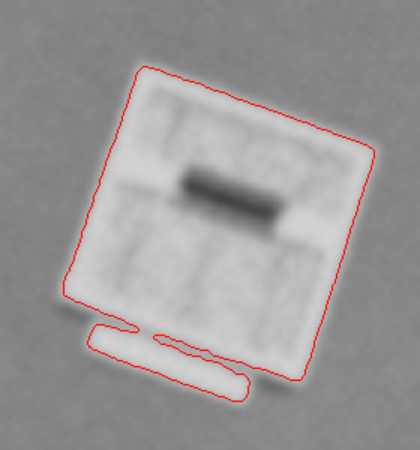

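View pics/d_ut165.png

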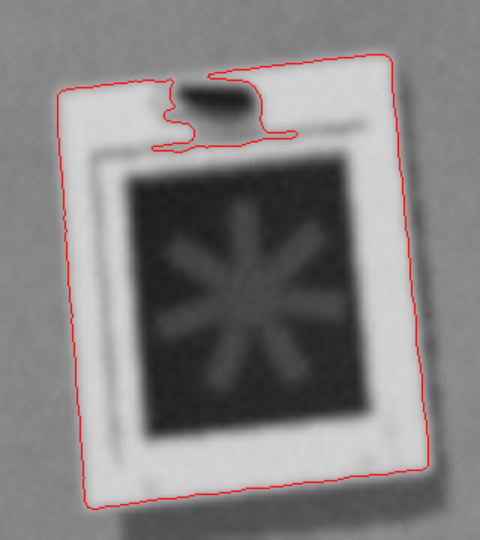

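Call:
play_rows(increments=[[20,-40.5,0,-0.22,0],[20,-40.5,0,-0.22,0],[20,-40.5,0,-0.22,0],[20,-40.5,0,-0.22,0],[20,-40.5,0,-0.22,0],[20,-40.5,0,-0.22,0],[20,-40.5,0,-0.22,0],[20,-40.5,0,-0.22,0],[20,-40.5,0,-0.22,0],[20,-40.5,0,-0.22,0],[20,-40.5,-5,-0.22,0],[20,-40.5,-10,-0.22,0],[20,-40.5,-10,-0.22,0],[20,-40.5,-10,-0.22,0],[20,-40.5,-10,-0.22,0],[20,-40.5,-10,-0.22,0],[20,-40.5,-10,-0.22,0],[20,-40.5,-10,-0.22,0],[20,-40.5,-10,-0.22,0],[20,-40.5,-10,-0.22,0]])

```text
time_s: 2.6
ee_pos: [550.8, -256.3, 132.2]
ee_rot: [180.0, -0.0, 160.4]
force: [0.5, -1.0, 0.9]
gripper_width: 91.0
```

Call:
play_rows(increments=[[0,0,-30,0,0],[0,0,-30,0,0],[0,0,0,0,0]])

```text
time_s: 2.98
ee_pos: [548.5, -254.2, 70.3]
ee_rot: [180.0, -0.4, 160.4]
force: [0.6, 0.1, 0.3]
gripper_width: 91.2
```

Run:
```python
from m import *
ims=[]
for n,(x,y,w,h) in(('top',(270,145,90,90)),('scene',(150,140,90,90))):
    im=env.grab_frame(n)[:,:,::-1]; ims.append(cv2.resize(im[y:y+h,x:x+w],None,fx=4.4,fy=4.4,interpolation=cv2.INTER_CUBIC))
cv2.imwrite('pics/g1.png',np.hstack(ims));print(env.state()['ee_pos'])
```

```text
[ 550.80122921 -255.09872394   73.42716658]
```

View pics/g1.png

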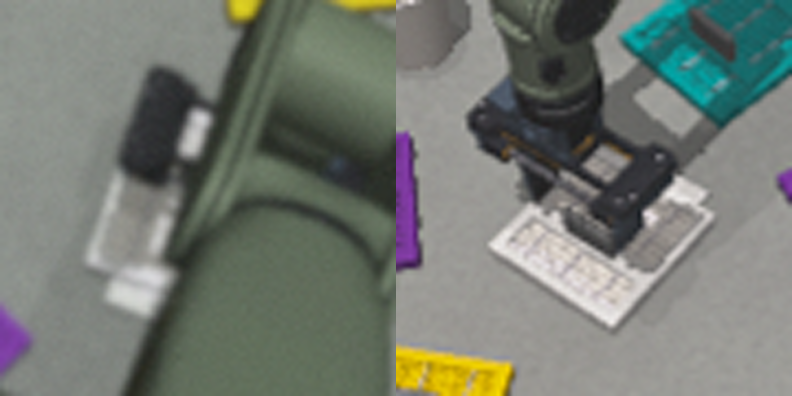

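Call:
play_rows(increments=[[0,0,-12,0,0],[0,0,-12,0,0],[0,0,-11,0,0],[0,0,0,0,0],[0,0,0,0,0.3],[0,0,0,0,0.5],[0,0,0,0,0.7],[0,0,0,0,0.7],[0,0,0,0,0.7]], newtons=8)

```text
time_s: 4.2
ee_pos: [550.6, -255.2, 38.3]
ee_rot: [-180.0, 0.0, 160.4]
force: [-0.5, -0.2, 1.5]
gripper_width: 59.8
```

Call:
play_rows(increments=[[0,0,10,0,0.7],[0,0,15,0,0.7],[0,0,20,0,0.7],[0,0,20,0,0.7],[0,0,15,0,0.7],[0,0,0,0,0.7],[0,0,0,0,0.7],[0,0,0,0,0.7]])

```text
time_s: 5.2
ee_pos: [549.9, -254.7, 117.0]
ee_rot: [180.0, -0.1, 160.4]
force: [-0.3, 0.3, -3.0]
gripper_width: 60.1
```

```bash
cat > look.py <<'E'
import sys
from m import *
name=sys.argv[1];bx=eval(sys.argv[2])
ims=[]
for n,(x,y,w,h) in zip(('top','scene'),bx):
    im=env.grab_frame(n)[:,:,::-1];cv2.imwrite(f'pics/{name}_{n}.png',im); ims.append(cv2.resize(im[y:y+h,x:x+w],(400,400),interpolation=cv2.INTER_CUBIC))
cv2.imwrite(f'pics/{name}.png',np.hstack(ims));s=env.state();print(s['ee_pos'],s['force'],s['torque'],s['gripper_width'],s['time_s'])
E
python3 look.py g2 "((270,145,90,90),(150,140,90,90))"
```

```text
[ 550.15373972 -254.84721607  117.22379699] [-0.50613536  0.17665778 -2.37247907] [-0.03707484 -0.07542484  0.01499308] 59.78658051304122 5.3
```

View pics/g2.png

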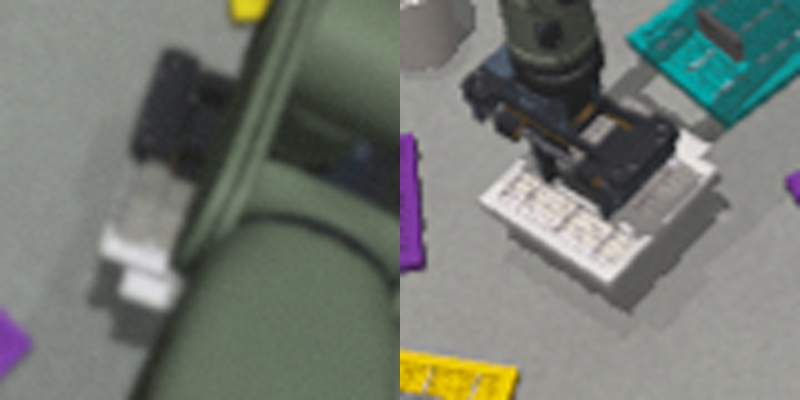

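```bash
cat > pred.py <<'E'
from m import *
# filter pose from pivot: tool centre (x,y) and pivot z (filter z=zp at rib x=15), yaw of filter x axis, tilt th (far edge up)
def pts(P,th,yawdeg,L,zp=36):
    P=np.array(P,float);a=np.radians(yawdeg);ux=np.array([np.cos(a),np.sin(a),0]);uy=np.array([-ux[1],ux[0],0]);uz=np.array([0,0,1.])
    fx=np.cos(th)*ux+np.sin(th)*uz;fz=-np.sin(th)*ux+np.cos(th)*uz
    O=P-15*fx-zp*fz
    return np.array([O+l[0]*fx+l[1]*uy+l[2]*fz for l in L])
E
python3 - <<'E'
from pred import *
P=[550.3,-254.9,117.2-1]
for th in (0,.1,.2,.3,.4,.5):
    q=proj('scene',pts(P,th,-19.6,[(75,-75,15),(75,75,15),(75,75,0)]));t=proj('top',pts(P,th,-19.6,[(-97,50,6),(-75,75,15)]))
    print(th,((q-[150,140])*400/90).round(0).tolist(),((t-[270,145])*400/90).round(0).tolist())
E
```

```text
0 [[78.0, 195.0], [208.0, 278.0], [210.0, 287.0]] [[118.0, 289.0], [98.0, 249.0]]
0.1 [[76.0, 192.0], [206.0, 276.0], [207.0, 286.0]] [[118.0, 287.0], [97.0, 247.0]]
0.2 [[74.0, 189.0], [204.0, 273.0], [204.0, 284.0]] [[118.0, 282.0], [97.0, 244.0]]
0.3 [[72.0, 186.0], [203.0, 269.0], [202.0, 282.0]] [[118.0, 277.0], [97.0, 241.0]]
0.4 [[71.0, 181.0], [202.0, 265.0], [200.0, 279.0]] [[119.0, 270.0], [98.0, 236.0]]
0.5 [[70.0, 177.0], [202.0, 261.0], [198.0, 275.0]] [[121.0, 263.0], [100.0, 230.0]]
```

Call:
play_rows(increments=[[0,0,-15,0,0.7],[0,0,-20,0,0.7],[0,0,-18,0,0.7],[0,0,0,0,0.7]])

```text
time_s: 5.8
ee_pos: [548.9, -254.3, 62.5]
ee_rot: [180.0, -0.3, 160.4]
force: [0.1, 0.3, -2.9]
gripper_width: 60.0
```

Call:
play_rows(increments=[[0,0,0,0,0.7],[0,0,0,0,0.7],[0,0,0,0,0.7],[0,0,0,0,0.7]], newtons=4.5)

```text
time_s: 6.3
ee_pos: [550.6, -255.1, 65.4]
ee_rot: [180.0, 0.0, 160.4]
force: [-0.1, -0.7, -1.9]
gripper_width: 60.0
```

```bash
python3 look.py g3 "((270,145,90,90),(150,140,90,90))"
python3 - <<'E'
from pred import *
P=[550.3,-254.9,65-2]
for th in (0,.1,.2,.3,.4,.5):
    q=proj('scene',pts(P,th,-19.6,[(75,-75,15),(75,75,15),(75,75,0)]));t=proj('top',pts(P,th,-19.6,[(-97,50,6),(-75,75,15)]))
    print(th,((q-[150,140])*400/90).round(0).tolist(),((t-[270,145])*400/90).round(0).tolist())
E
```

```text
[ 550.54804661 -255.03581714   65.17540031] [ 0.06573272 -0.97116528 -2.79383168] [-0.00187012 -0.04166266  0.01972906] 59.92172327902692 6.4
0 [[89.0, 228.0], [215.0, 310.0], [217.0, 319.0]] [[108.0, 297.0], [88.0, 258.0]]
0.1 [[86.0, 226.0], [213.0, 308.0], [214.0, 318.0]] [[108.0, 294.0], [88.0, 256.0]]
0.2 [[84.0, 223.0], [212.0, 305.0], [211.0, 316.0]] [[108.0, 290.0], [88.0, 254.0]]
0.3 [[83.0, 219.0], [210.0, 302.0], [209.0, 314.0]] [[108.0, 285.0], [89.0, 250.0]]
0.4 [[81.0, 215.0], [210.0, 298.0], [207.0, 311.0]] [[110.0, 279.0], [89.0, 246.0]]
0.5 [[81.0, 211.0], [209.0, 294.0], [206.0, 307.0]] [[111.0, 271.0], [91.0, 240.0]]
```

View pics/g3.png

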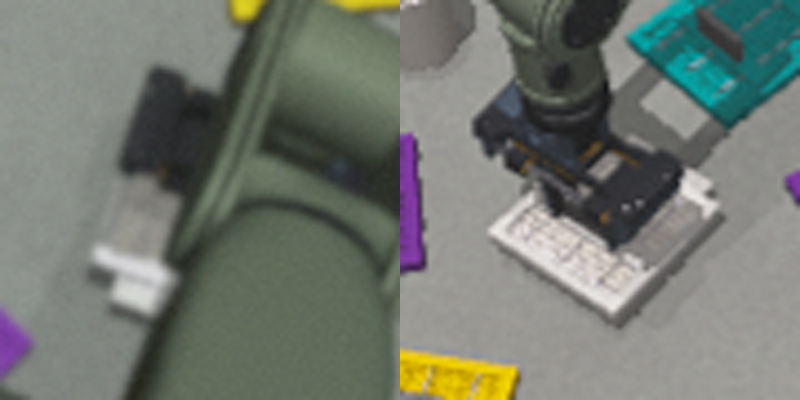

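Still level at 4.5 N (far-edge corners near (90,232) and (217,317) in the scene crop, which matches zero tilt). I'll reduce the grip further.

Call:
play_rows(increments=[[0,0,0,0,0.7],[0,0,0,0,0.7],[0,0,0,0,0.7],[0,0,0,0,0.7],[0,0,0,0,0.7],[0,0,0,0,0.7]], newtons=3)

```text
time_s: 7.15
ee_pos: [550.5, -255.0, 65.0]
ee_rot: [180.0, 0.0, 160.4]
force: [0.6, 0.5, -2.5]
gripper_width: 60.3
```

```bash
python3 look.py g4 "((270,145,90,90),(150,140,90,90))"
```

```text
[ 550.50571492 -255.02547863   64.99366063] [ 0.40870334  0.80878332 -2.62592309] [ 0.00198988  0.03806569 -0.01244453] 60.17456448741459 7.25
```

View pics/g4.png

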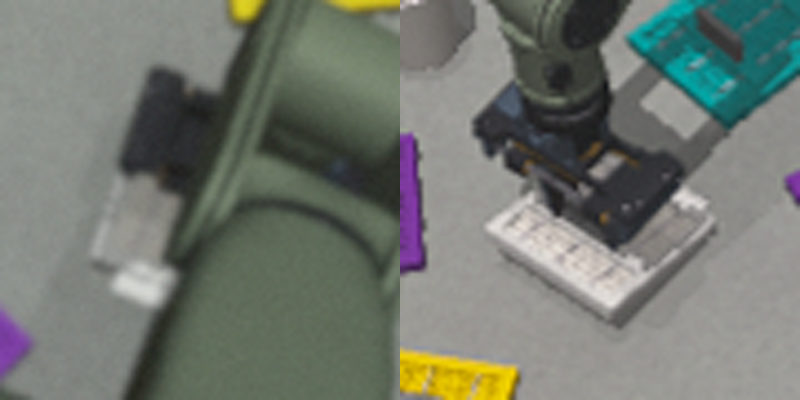

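Call:
play_rows(increments=[[0,0,-1,0,0.7],[0,0,-1,0,0.7],[0,0,0,0,0.7]])

```text
time_s: 7.62
ee_pos: [550.6, -255.1, 63.0]
ee_rot: [180.0, 0.0, 160.4]
force: [0.1, 0.4, -1.4]
gripper_width: 59.6
```

Run:
```python
from m import *
im=env.grab_frame('top')
f=[]
for i in range(5): f.append(env.state()['force'][2]); im=env.grab_frame('scene')
print(np.round(f,2),env.state()['ee_pos'])
```

```text
[-1.6  -1.89 -1.45 -0.9  -1.47] [ 550.46664732 -255.0263847    62.98408432]
```

Call:
play_rows(increments=[[0,0,0,0,0.7],[0,0,0,0,0.7],[0,0,0,0,0.7],[0,0,15,0,0.7],[0,0,25,0,0.7],[0,0,35,0,0.7],[0,0,35,0,0.7],[0,0,20,0,0.7],[0,0,10,0,0.7],[0,0,0,0,0.7]], newtons=20)

```text
time_s: 9.18
ee_pos: [550.5, -255.0, 203.6]
ee_rot: [-180.0, 0.1, 160.4]
force: [-0.7, -0.6, -2.4]
gripper_width: 59.6
```

Call:
play_rows(increments=[[-1,8,0,0.5,0.7],[-2,18,0,1,0.7],[-2.8,26,0,1.4,0.7],[-3,27,0,1.4,0.7],[-3,27,0,1.4,0.7],[-3,27,0,1.4,0.7],[-3,27,0,1.4,0.7],[-3,27,0,1.4,0.7],[-3,27,0,1.4,0.7],[-3,27,0,1.4,0.7],[-3,27,0,1.4,0.7],[-3,27,0,1.4,0.7],[-3,27,0,1.4,0.7],[-3,27,0,1.4,0.7],[-3,27,0,1.4,0.7],[-3,27,0,1.4,0.7],[-3,27,0,1.4,0.7],[-3,27,0,1.4,0.7],[-3,27,0,1.4,0.7],[-2.2,23,0,1.5,0.7]])

```text
time_s: 11.68
ee_pos: [492.9, 253.6, 202.4]
ee_rot: [180.0, -0.1, -172.6]
force: [-0.4, -0.4, -2.2]
gripper_width: 60.0
```

Call:
play_rows(increments=[[0,0,0,0,0.7],[0,0,0,0,0.7],[0,0,0,0,0.7]])

```text
time_s: 12.05
ee_pos: [494.2, 251.3, 202.9]
ee_rot: [-180.0, -0.0, -172.8]
force: [0.2, -0.4, -1.7]
gripper_width: 59.7
```

```bash
python3 look.py h1 "((115,145,110,110),(265,130,110,110))"
```

```text
[494.49137177 251.33322209 202.99957926] [-0.37314431 -0.91642404 -2.31332434] [ 0.03054259 -0.02185921 -0.02000439] 59.94778175189112 12.15
```

View pics/h1.png

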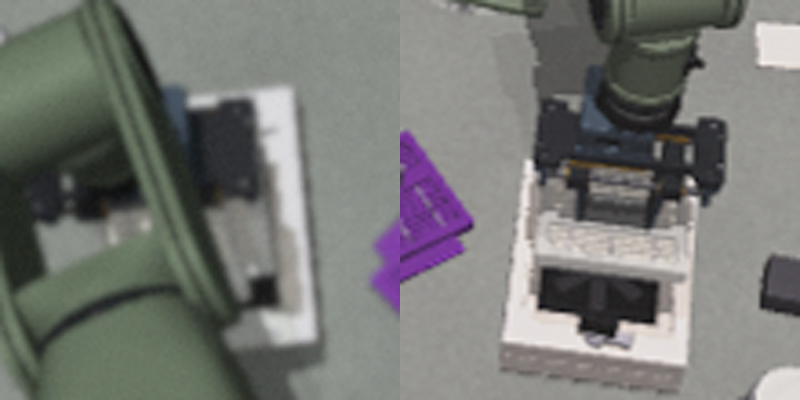

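Run:
```python
from m import *
im=cv2.imread('pics/h1_scene.png')
cv2.imwrite('pics/h1z.png',cv2.resize(im[175:240,288:358],None,fx=9,fy=9,interpolation=cv2.INTER_CUBIC))
```

```text
(no output)
```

View pics/h1z.png

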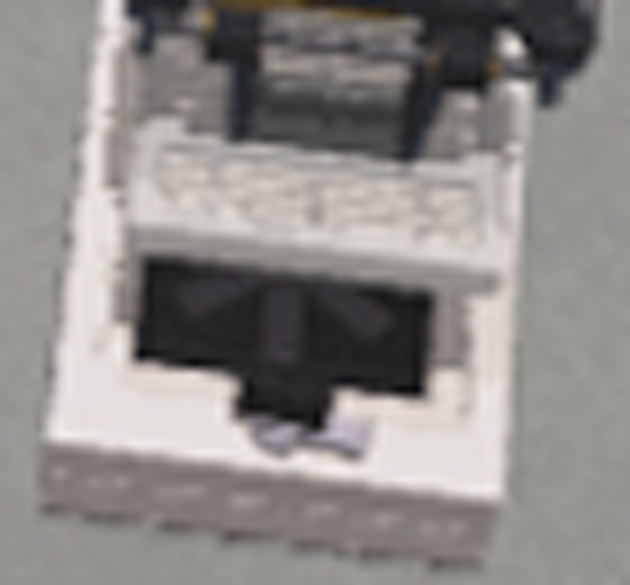

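Run:
```python
from pred import *
th=np.radians(7.2);u=np.array([np.cos(th),np.sin(th)]);v=np.array([-u[1],u[0]]);c=np.array([474,250.6])
def U(crop,z):
    w=ray('scene',np.array(crop)/9-.5+.5/9+[288,175],z)[:,:2]-c;print(z,np.c_[w@u,w@v].round(1).tolist(),(w@v).mean().round(2),(w@v).ptp().round(1) if hasattr(w,'ptp') else np.ptp(w@v).round(1))
U([[130,222],[503,262]],194.8)
U([[135,252],[498,290]],180.2)
U([[45,440],[502,498]],70)
U([[45,440],[502,498]],70)
w=np.array([494.49,251.4])-c;print('tool',w@u,w@v)
P=[494.49,251.4,201.]
for t in (.1,.2,.236,.3):
    q=proj('scene',pts(P,t,7.2,[(75,-75,15),(75,75,15),(75,-75,0),(75,75,0)]));print(t,((q-[288,175]+.5)*9).round(0).tolist())
```

```text
194.8 [[88.0, -75.5], [84.2, 71.7]] -1.92 147.2
180.2 [[92.4, -71.9], [88.2, 72.2]] 0.15 144.1
70 [[120.7, -98.0], [119.0, 92.5]] -2.76 190.6
70 [[120.7, -98.0], [119.0, 92.5]] -2.76 190.6
tool 20.428696816785106 -1.7743861946810018
0.1 [[127.0, 222.0], [504.0, 270.0], [124.0, 245.0], [498.0, 293.0]]
0.2 [[128.0, 216.0], [507.0, 265.0], [124.0, 242.0], [500.0, 290.0]]
0.236 [[128.0, 213.0], [507.0, 262.0], [125.0, 240.0], [501.0, 289.0]]
0.3 [[129.0, 208.0], [509.0, 257.0], [125.0, 237.0], [503.0, 286.0]]
```

Run:
```python
from m import *
im=cv2.imread('pics/h1_top.png')
cv2.imwrite('pics/h1zt.png',cv2.resize(im[160:250,155:210],None,fx=6.6,fy=6.6,interpolation=cv2.INTER_CUBIC))
```

```text
(no output)
```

View pics/h1zt.png

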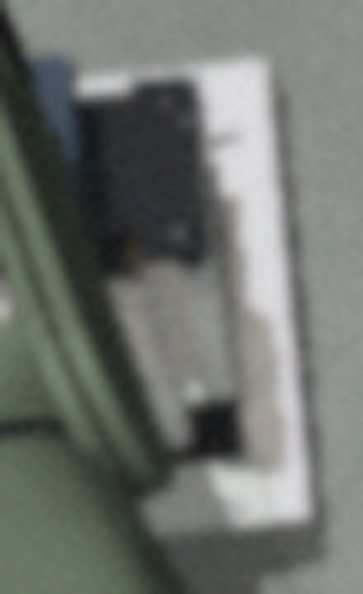

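Run:
```python
from pred import *
P=[494.49,251.4,201.]
for y in (7.2,8.2):
  q=proj('top',pts(P,.236,y,[(75,-75,15),(0,-75,15),(-75,-75,15),(-75,-75,0),(-97,-50,0),(-97,-50,6)]));print(y,((q-[155,160]+.5)*6.6).round(0).tolist())
g=cv2.cvtColor(cv2.imread('pics/h1_top.png'),cv2.COLOR_BGR2GRAY)
for r in (192,198,204,210,216): print(r,g[r,178:205])
```

```text
7.2 [[197.0, 73.0], [217.0, 235.0], [237.0, 395.0], [240.0, 390.0], [193.0, 442.0], [192.0, 444.0]]
8.2 [[194.0, 71.0], [217.0, 232.0], [239.0, 391.0], [243.0, 387.0], [197.0, 440.0], [195.0, 442.0]]
192 [ 48  46  48  49  46  50  51  58  72  86  98 121 150 184 208 218 218 218
 205 169 124 114 133 142 143 143 142]
198 [ 52  55  53  53  46  42  42  57  73  87  90 105 128 157 188 211 217 218
 210 193 149 111 115 136 140 142 141]
204 [122 124 130 130 130 132 132 133 131 129 119 106 124 148 183 207 213 217
 218 208 175 127 104 122 138 144 145]
210 [124 119 126 131 130 132 134 144 144 146 135 120 114 131 142 150 159 168
 193 207 195 156 111 110 133 146 146]
216 [138 134 130 127 130 128 132 128 133 138 133 127 120 120 138 147 151 156
 167 192 202 179 133 103 115 135 144]
```

Call:
play_rows(increments=[[0,0,-10,0,0.7],[0,0,-18,0,0.7],[0,0,-18,0,0.7],[0,0,-12,0,0.7],[0,0,-8,0,0.7],[0,0,0,0,0.7],[0,0,0,0,0.7]])

```text
time_s: 13.02
ee_pos: [494.9, 252.2, 137.5]
ee_rot: [180.0, 0.1, -172.8]
force: [0.1, 0.6, -2.2]
gripper_width: 59.5
```

```bash
python3 look.py h2 "((115,145,110,110),(265,130,110,110))"
python3 - <<'E'
from m import *
im=cv2.imread('pics/h2_scene.png')
a=cv2.resize(im[175:240,288:358],None,fx=6,fy=6,interpolation=cv2.INTER_CUBIC)
im=cv2.imread('pics/h2_top.png')
b=cv2.resize(im[170:250,150:210],(292,390),interpolation=cv2.INTER_CUBIC)
cv2.imwrite('pics/h2z.png',np.hstack([a,b]))
E
```

```text
[494.86574421 252.15669916 137.59390736] [-0.34931403  1.03504924 -2.09789525] [ 0.03927669 -0.02148261  0.01216883] 59.7874077488516 13.125
```

View pics/h2z.png

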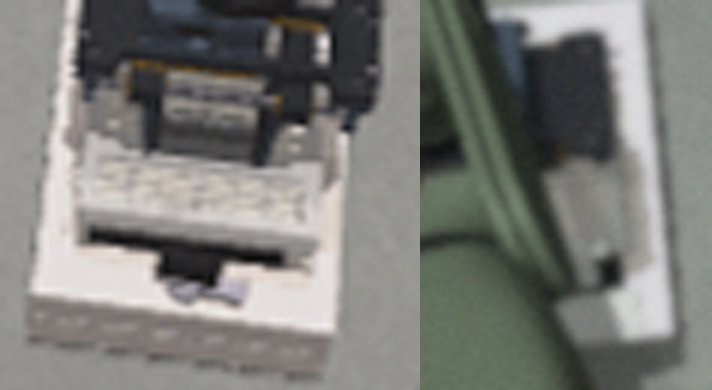

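Run:
```python
from pred import *
im=cv2.imread('pics/h2_scene.png')
cv2.imwrite('pics/h2zz.png',cv2.resize(im[192:238,290:350],None,fx=12,fy=12,interpolation=cv2.INTER_CUBIC))
P=[494.8,252.,135.5]
q=proj('scene',pts(P,.236,7.2,[(75,-75,15),(75,75,15),(75,-75,0),(75,75,0)]));print(((q-[290,192]+.5)*12).round(0).tolist())
```

```text
[[132.0, 196.0], [620.0, 260.0], [127.0, 230.0], [612.0, 294.0]]
```

View pics/h2zz.png

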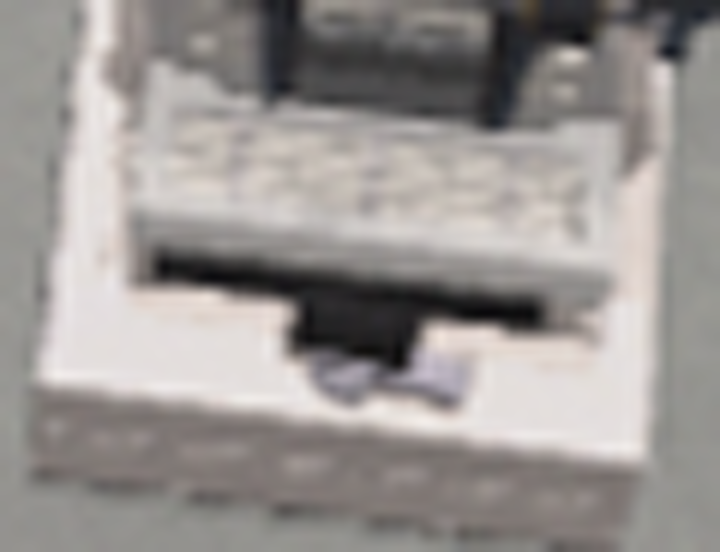

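Call:
play_rows(increments=[[-1,-0.1,-3,-0.3,0.7],[-1,-0.1,-3,-0.2,0.7],[-0.5,-0.1,-3,0,0.7],[0,0,-2,0,0.7],[0,0,0,0,0.7],[0,0,0,0,0.7]])

```text
time_s: 13.88
ee_pos: [492.1, 251.7, 126.0]
ee_rot: [180.0, 0.0, -173.3]
force: [0.2, 0.7, -2.3]
gripper_width: 59.9
```

```bash
python3 look.py h3 "((115,145,110,110),(265,130,110,110))"
python3 - <<'E'
from m import *
im=cv2.imread('pics/h3_scene.png')
a=cv2.resize(im[175:240,288:358],None,fx=6,fy=6,interpolation=cv2.INTER_CUBIC)
im=cv2.imread('pics/h3_top.png')
b=cv2.resize(im[200:250,160:210],(390,390),interpolation=cv2.INTER_CUBIC)
cv2.imwrite('pics/h3z.png',np.hstack([a,b]))
E
```

```text
[492.08870854 251.70855801 126.08415169] [ 0.02351086 -0.47611485 -2.04428653] [ 0.06014759 -0.00613645 -0.03828373] 59.59050368222274 13.975
```

View pics/h3z.png

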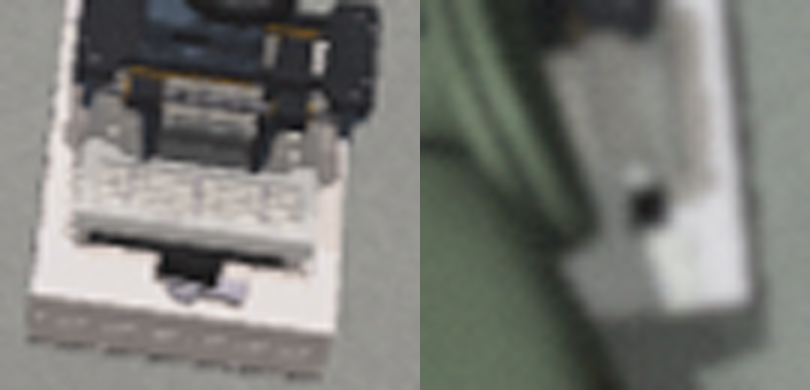

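Call:
play_rows(increments=[[-1.5,-0.2,0,0,0.7],[-1.5,-0.2,0,0,0.7],[-1.5,-0.2,0,0,0.7],[-1.5,-0.2,0,0,0.7],[0,0,0,0,0.7]])

```text
time_s: 14.6
ee_pos: [485.9, 250.9, 126.0]
ee_rot: [180.0, 0.0, -173.3]
force: [-0.1, 0.1, -1.9]
gripper_width: 60.0
```

Call:
play_rows(increments=[[-1.5,-0.2,0,0,0.7],[-1.5,-0.2,0,0,0.7],[0,0,0,0,0.7]])

```text
time_s: 14.98
ee_pos: [482.8, 250.4, 126.0]
ee_rot: [180.0, -0.0, -173.3]
force: [-0.0, 0.4, -2.8]
gripper_width: 60.1
```

Call:
play_rows(increments=[[-1.5,-0.2,0,0,0.7],[-1.5,-0.2,0,0,0.7],[0,0,0,0,0.7]])

```text
time_s: 15.35
ee_pos: [480.1, 250.1, 126.1]
ee_rot: [180.0, 0.0, -173.3]
force: [0.3, 0.2, -2.0]
gripper_width: 59.6
```

Call:
play_rows(increments=[[-1,-0.1,0,0,0.7],[-1,-0.1,0,0,0.7],[-1,-0.1,0,0,0.7],[0,0,0,0,0.7]])

```text
time_s: 15.85
ee_pos: [479.1, 250.3, 127.0]
ee_rot: [180.0, 0.3, -173.2]
force: [5.1, -0.3, 0.3]
gripper_width: 59.7
```

```bash
python3 look.py h4 "((115,145,110,110),(265,130,110,110))"
python3 - <<'E'
from m import *
im=cv2.imread('pics/h4_scene.png')
a=cv2.resize(im[175:240,288:358],None,fx=6,fy=6,interpolation=cv2.INTER_CUBIC)
im=cv2.imread('pics/h4_top.png')
b=cv2.resize(im[200:250,160:210],(390,390),interpolation=cv2.INTER_CUBIC)
cv2.imwrite('pics/h4z.png',np.hstack([a,b]))
E
```

```text
[479.15441822 250.27658364 126.9940017 ] [ 6.03770449 -0.38247697  0.53955528] [-0.04080824 -1.07371394  0.24459047] 59.50487153478904 15.95
```

View pics/h4z.png

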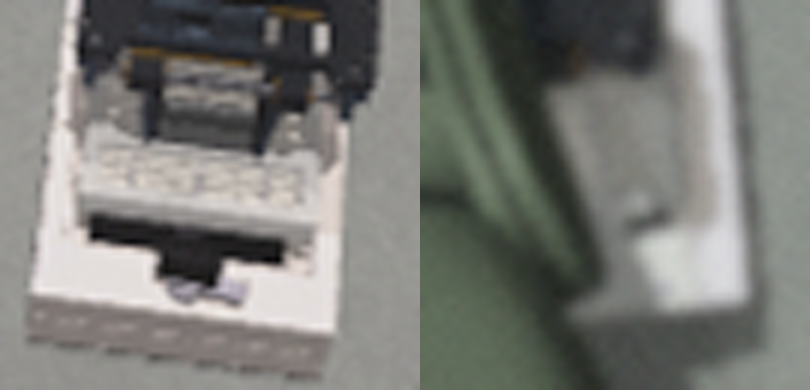

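Run:
```python
from pred import *
th=np.radians(7.2);u=np.array([np.cos(th),np.sin(th)]);v=np.array([-u[1],u[0]]);c=np.array([464.4,247.5])
im=cv2.imread('pics/h4_scene.png')
cv2.imwrite('pics/h4zz.png',cv2.resize(im[188:240,290:350],None,fx=12,fy=11,interpolation=cv2.INTER_CUBIC))
P=[479.15,250.3,125.]
for dx in (0,-4,6):
  for t in(.236,):
    L=[(75,-75,15),(75,75,15),(75,-75,0),(75,75,0)]
    q=proj('scene',pts(np.array(P)+[dx*u[0],dx*u[1],0],t,7.2,L));print(dx,((q-[290,188]+.5)*[12,11]).round(0).tolist())
    q=proj('top',pts(np.array(P)+[dx*u[0],dx*u[1],0],t,7.2,[(-75,-75,15),(-75,-75,0),(-97,-50,6)]));print(((q-[160,200]+.5)*7.8+[420,0]).round(0).tolist())
lip=[np.r_[c+-77*u+s*75*v,76] for s in(-1,)]
print('lip',((proj('top',lip)-[160,200]+.5)*7.8+[420,0]))
b=cv2.imread('pics/h4_top.png')
cv2.imwrite('pics/h4t.png',cv2.resize(b[210:250,165:210],None,fx=14,fy=14,interpolation=cv2.INTER_CUBIC))
```

```text
0 [[135.0, 201.0], [618.0, 259.0], [130.0, 232.0], [611.0, 290.0]]
[[688.0, 207.0], [691.0, 201.0], [637.0, 262.0]]
-4 [[136.0, 191.0], [619.0, 249.0], [132.0, 222.0], [611.0, 280.0]]
[[688.0, 217.0], [692.0, 211.0], [638.0, 271.0]]
6 [[133.0, 216.0], [617.0, 274.0], [129.0, 247.0], [610.0, 305.0]]
[[686.0, 193.0], [690.0, 187.0], [636.0, 247.0]]
lip [[694.21567685 230.27175054]]
```

View pics/h4zz.png

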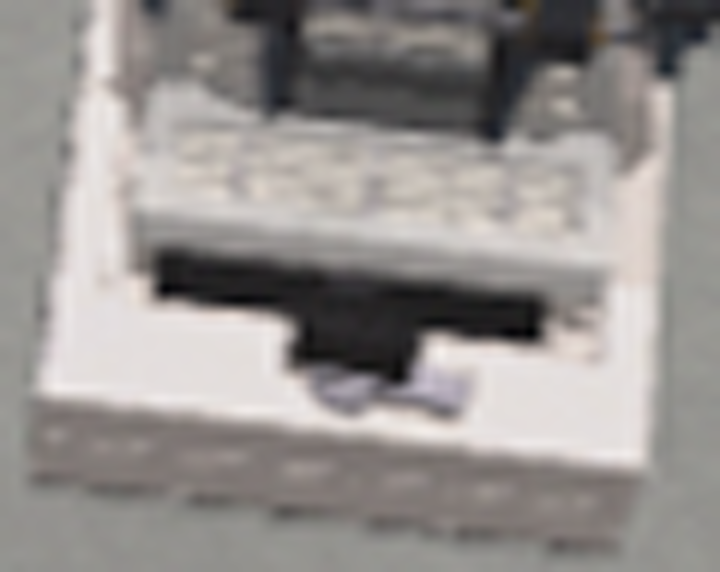

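View pics/h4t.png

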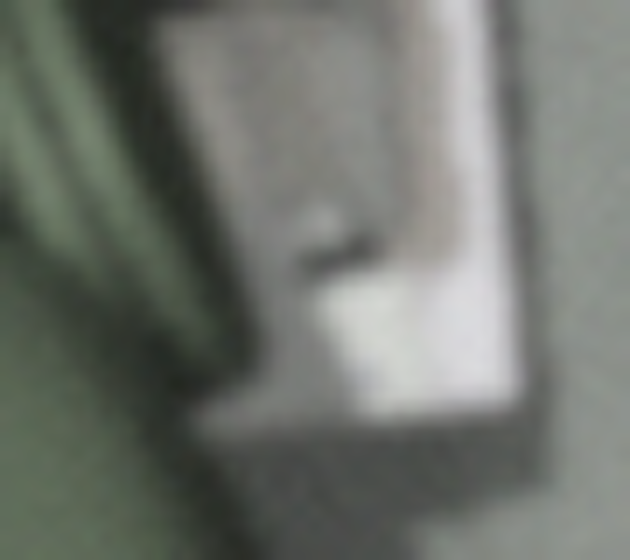

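Call:
play_rows(increments=[[2,0.2,0,0,0.7],[2.6,0.1,0,0,0.7],[0,0,-1,0,0.7],[0,0,-1,0,0.7],[0,0,-1,0,0.7],[0,0,0,0,0.7]], newtons=9)

```text
time_s: 16.7
ee_pos: [481.2, 249.9, 122.8]
ee_rot: [-180.0, -0.1, -173.3]
force: [0.5, -0.3, -1.5]
gripper_width: 59.8
```

Call:
play_rows(increments=[[1.1,0.1,-1.8,0,0.7],[1.1,0.2,-1.9,0,0.7],[1.1,0.1,-2.1,0,0.7],[1.1,0.2,-2.1,0,0.7],[0,0,0,0,0.7]])

```text
time_s: 17.32
ee_pos: [486.1, 250.6, 114.8]
ee_rot: [180.0, -0.0, -173.3]
force: [-0.1, -0.1, -1.6]
gripper_width: 60.1
```

```bash
python3 look.py h5 "((115,145,110,110),(265,130,110,110))"
python3 - <<'E'
from m import *
im=cv2.imread('pics/h5_scene.png')
a=cv2.resize(im[175:240,288:358],None,fx=6,fy=6,interpolation=cv2.INTER_CUBIC)
im=cv2.imread('pics/h5_top.png')
b=cv2.resize(im[200:250,160:210],(390,390),interpolation=cv2.INTER_CUBIC)
cv2.imwrite('pics/h5z.png',np.hstack([a,b]))
E
```

```text
[486.07445056 250.68188998 115.05109678] [-0.73400432  0.30250353 -2.13220645] [-0.00372387  0.10661922 -0.00620044] 59.976481527022784 17.425
```

View pics/h5z.png

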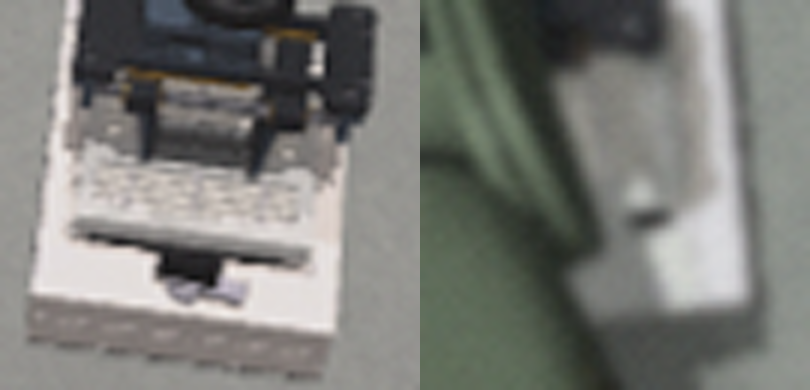

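Call:
play_rows(increments=[[1,0.1,-2.1,0,0.7],[1,0.1,-2.1,0,0.7],[1,0.1,-2.1,0,0.7],[0.9,0.1,-2.2,0,0.7],[0,0,0,0,0.7]])

```text
time_s: 18.05
ee_pos: [490.1, 251.1, 106.4]
ee_rot: [180.0, 0.0, -173.3]
force: [-0.2, 0.2, -1.3]
gripper_width: 60.2
```

Call:
play_rows(increments=[[0.9,0.1,-2.2,0,0.7],[0.8,0.1,-2.2,0,0.7],[0,0,0,0,0.7]])

```text
time_s: 18.42
ee_pos: [491.7, 251.3, 102.0]
ee_rot: [180.0, 0.0, -173.3]
force: [0.9, -0.8, -1.3]
gripper_width: 60.0
```

```bash
python3 look.py h6 "((115,145,110,110),(265,130,110,110))"
python3 - <<'E'
from m import *
im=cv2.imread('pics/h6_scene.png')
a=cv2.resize(im[175:240,288:358],None,fx=6,fy=6,interpolation=cv2.INTER_CUBIC)
im=cv2.imread('pics/h6_top.png')
b=cv2.resize(im[200:250,160:210],(390,390),interpolation=cv2.INTER_CUBIC)
cv2.imwrite('pics/h6z.png',np.hstack([a,b]))
E
```

```text
[491.6854354  251.27238691 102.13862516] [ 0.00555487  0.44563118 -2.39423512] [ 0.06929868  0.01587534 -0.0564669 ] 59.912477570863935 18.525
```

View pics/h6z.png

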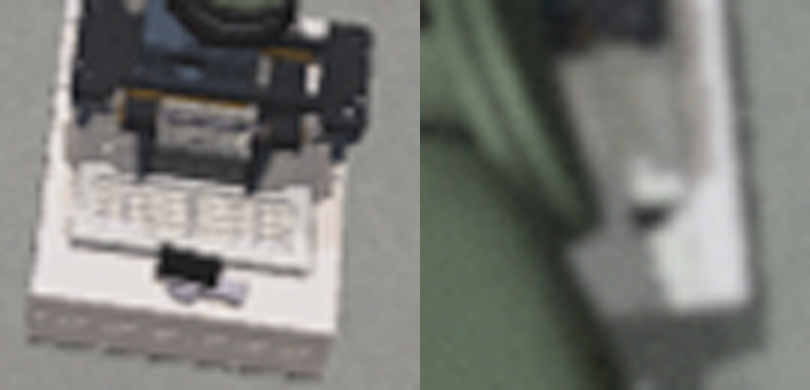

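Call:
play_rows(increments=[[0.8,0.1,-2.2,0,0.7],[0.7,0.1,-1.2,0,0.7],[0,0,0,0,0.7],[0,0,0,0,0.7]])

```text
time_s: 19.02
ee_pos: [492.6, 251.4, 99.6]
ee_rot: [180.0, -0.0, -173.3]
force: [-3.6, -0.4, 6.1]
gripper_width: 60.0
```

Call:
play_rows(increments=[[0,0,-1,0,0.7],[0,0,0,0,0.7],[0,0,0,0,0.7]])

```text
time_s: 19.4
ee_pos: [492.6, 251.4, 99.5]
ee_rot: [180.0, -0.0, -173.3]
force: [-3.9, -0.6, 11.4]
gripper_width: 59.9
```

```bash
python3 look.py h7 "((115,145,110,110),(265,130,110,110))"
python3 - <<'E'
from m import *
im=cv2.imread('pics/h7_scene.png')
a=cv2.resize(im[175:240,288:358],None,fx=6,fy=6,interpolation=cv2.INTER_CUBIC)
im=cv2.imread('pics/h7_top.png')
b=cv2.resize(im[200:250,160:210],(390,390),interpolation=cv2.INTER_CUBIC)
cv2.imwrite('pics/h7z.png',np.hstack([a,b]))
E
```

```text
[492.65067117 251.40159155  99.54008222] [-4.5232199  -1.4727059  10.59756015] [-0.23519538  0.77706957 -0.00665996] 59.928089450395504 19.5
```

View pics/h7z.png

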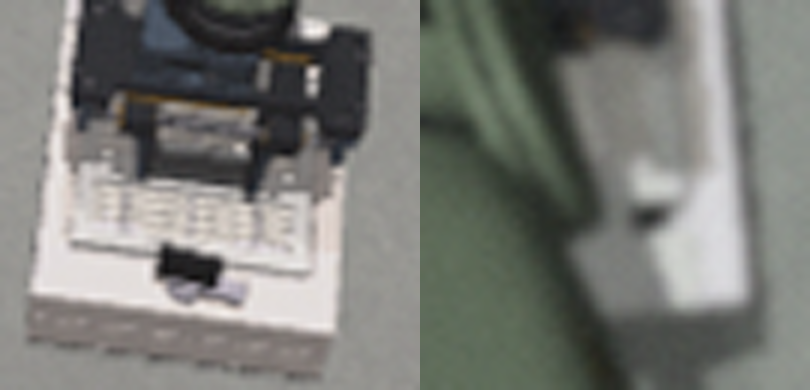

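Call:
play_rows(increments=[[0,0,1,0,0.7],[-1,-0.1,0,0,0.7],[-1,-0.1,0,0,0.7],[0,0,0,0,0.7]])

```text
time_s: 20.0
ee_pos: [492.6, 251.4, 99.5]
ee_rot: [180.0, 0.2, -173.3]
force: [1.4, -1.8, 5.7]
gripper_width: 60.1
```

Call:
play_rows(increments=[[0,0,-1,0,0.7],[0,0,0,0,0.7],[0,0,0,0,0.7]])

```text
time_s: 20.38
ee_pos: [492.6, 251.4, 99.4]
ee_rot: [180.0, 0.2, -173.3]
force: [0.1, -2.2, 11.3]
gripper_width: 59.6
```

Run:
```python
from pred import *
im=cv2.imread('pics/h7_scene.png')
cv2.imwrite('pics/h7zz.png',cv2.resize(im[198:238,290:350],None,fx=13,fy=13,interpolation=cv2.INTER_CUBIC))
```

```text
(no output)
```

View pics/h7zz.png

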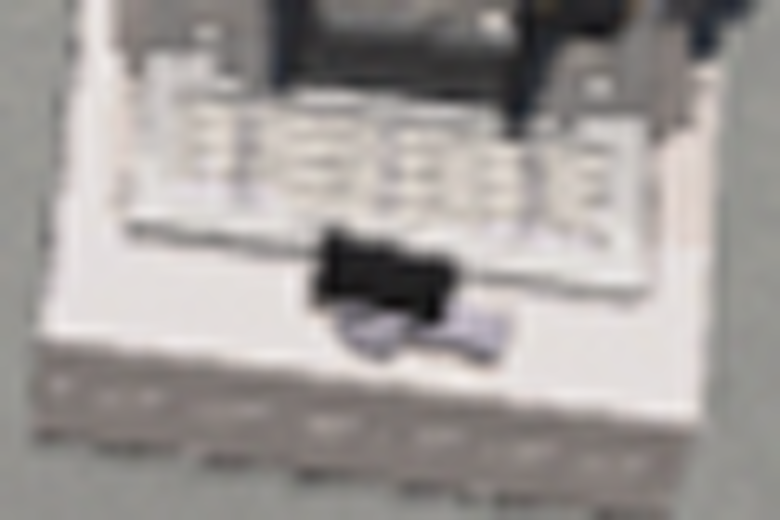

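Call:
play_rows(increments=[[0,0,0,0,0.5],[0,0,0,0,0.2],[0,0,0,0,0],[0,0,0,0,0]])

```text
time_s: 20.88
ee_pos: [490.7, 251.2, 97.1]
ee_rot: [-180.0, -0.1, -173.3]
force: [0.2, -0.7, 0.1]
gripper_width: 86.7
```

Call:
play_rows(increments=[[0,0,15,0,0],[0,0,30,0,0],[0,0,40,0,0],[0,0,30,0,0]])

```text
time_s: 21.38
ee_pos: [491.5, 251.5, 215.5]
ee_rot: [179.9, 0.1, -173.3]
force: [-0.2, 1.4, 0.1]
gripper_width: 91.3
```

```bash
python3 look.py h8 "((115,145,110,110),(265,130,110,110))"
python3 - <<'E'
from m import *
im=cv2.imread('pics/h8_scene.png')
a=cv2.resize(im[175:240,288:358],None,fx=6,fy=6,interpolation=cv2.INTER_CUBIC)
im=cv2.imread('pics/h8_top.png')
b=cv2.resize(im[165:250,140:210],(321,390),interpolation=cv2.INTER_CUBIC)
cv2.imwrite('pics/h8z.png',np.hstack([a,b]))
E
```

```text
[493.06869355 252.28524934 217.35874895] [0.67730876 0.44419747 1.00482988] [ 0.02476316 -0.04179077 -0.00233998] 91.46255807253563 21.475
```

View pics/h8z.png

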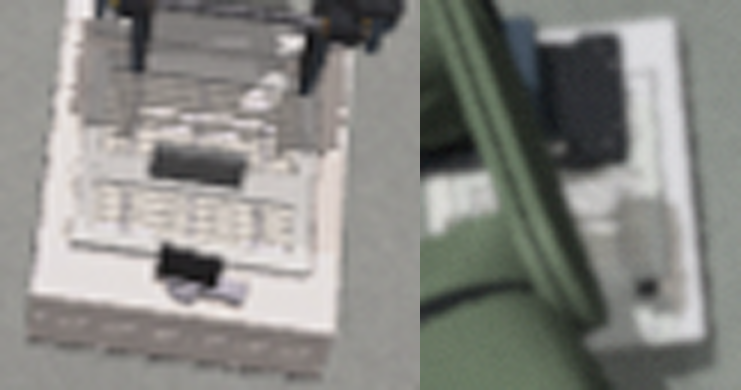

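Call:
play_rows(increments=[[4,-10,0,-5,0],[7,-20,0,-9,0],[7,-20,0,-9.5,0],[7,-20,0,-9.5,0],[7,-20,0,-9.5,0],[7,-20,0,-9.5,0],[7,-20,0,-9.5,0],[7,-20,0,-9.5,0],[7,-20,0,-9.5,0],[7,-20,0,-9,0],[0,0,0,0,0]])

```text
time_s: 22.85
ee_pos: [557.9, 60.4, 212.0]
ee_rot: [-179.9, -0.0, 97.2]
force: [0.2, 0.5, -0.1]
gripper_width: 91.3
```

```bash
python3 look.py h9 "((115,145,110,110),(265,130,110,110))"
python3 - <<'E'
from m import *
im=cv2.imread('pics/h9_scene.png')
a=cv2.resize(im[165:240,288:358],(400,428),interpolation=cv2.INTER_CUBIC)
im=cv2.imread('pics/h9_top.png')
b=cv2.resize(im[160:250,132:210],(371,428),interpolation=cv2.INTER_CUBIC)
cv2.imwrite('pics/h9z.png',np.hstack([a,b]))
E
```

```text
[557.57073011  61.62164257 212.25969374] [ 0.34921851  0.55296289 -0.45802873] [-0.10924369  0.06799841  0.01360827] 91.16877850625707 22.95
```

View pics/h9z.png

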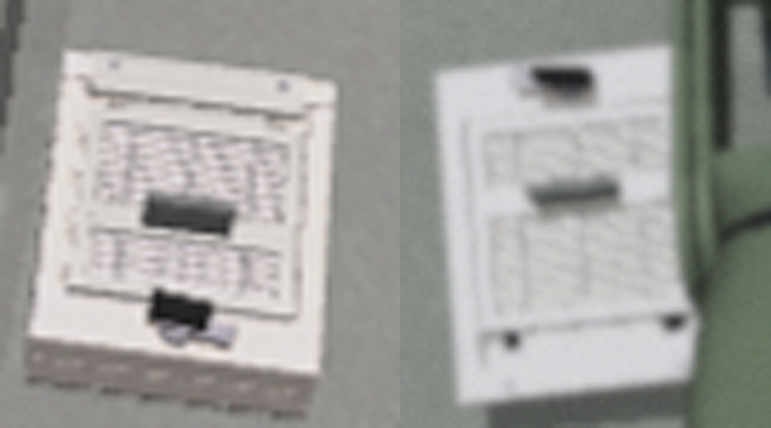

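Call:
play_rows(increments=[[-2,10,0,0,0.5],[-4,22,0,0,1],[-4,23,0,0,1],[-4,23,0,0,1],[-4,23,0,0,1],[-4,23,0,0,1],[-4,23,0,0,1],[-4,23,0,0,1],[-3,15,-10,0,1],[-1,9,-25,0,1],[0,0,-35,0,1],[0,0,-25,0,1],[0,0,-12,0,1],[0,0,-8,0,1],[0,0,0,0,1]], newtons=20)

```text
time_s: 24.82
ee_pos: [524.1, 255.4, 97.8]
ee_rot: [180.0, 0.0, 97.2]
force: [-0.7, 0.0, 0.7]
gripper_width: 0.7
```

Call:
play_rows(increments=[[0,0,-3,0,1],[0,0,-3,0,1],[0,0,0,0,1]])

```text
time_s: 25.2
ee_pos: [524.1, 255.2, 91.8]
ee_rot: [180.0, -0.0, 97.2]
force: [-0.3, -0.7, 0.8]
gripper_width: 0.4
```

Call:
play_rows(increments=[[0,0,-2,0,1],[0,0,-2,0,1],[0,0,-1,0,1],[0,0,0,0,1]])

```text
time_s: 25.7
ee_pos: [524.0, 255.2, 86.7]
ee_rot: [-180.0, 0.0, 97.2]
force: [-0.3, 0.3, -0.2]
gripper_width: 0.4
```

Call:
play_rows(increments=[[0,0,8,0,1],[6.5,0.8,0,0,1],[6.5,0.8,0,0,1],[0,0,-3,0,1],[0,0,-2,0,1],[0,0,0,0,1]])

```text
time_s: 26.45
ee_pos: [536.8, 256.8, 89.5]
ee_rot: [-180.0, 0.0, 97.2]
force: [0.8, 0.2, -0.1]
gripper_width: 0.7
```

Call:
play_rows(increments=[[0,0,-1.5,0,1],[0,0,-1.5,0,1],[0,0,0,0,1]])

```text
time_s: 26.82
ee_pos: [537.0, 256.9, 89.1]
ee_rot: [179.9, -0.0, 97.2]
force: [-3.9, -1.8, 12.7]
gripper_width: -0.0
```

Call:
play_rows(increments=[[0,0,15,0,1],[0,0,30,0,0.6],[0,0,35,0,0.2],[0,0,10,0,0]])

```text
time_s: 27.32
ee_pos: [538.2, 257.4, 179.3]
ee_rot: [179.7, -0.1, 97.2]
force: [0.0, 0.0, -0.8]
gripper_width: 27.5
```

Run:
```python
from pred import *
im=cv2.imread('pics/h9_top.png');im2=cv2.imread('pics/h9_scene.png')
a=cv2.resize(im[168:188,150:180],None,fx=13,fy=13,interpolation=cv2.INTER_CUBIC)
b=cv2.resize(im2[208:232,306:336],None,fx=13,fy=13,interpolation=cv2.INTER_CUBIC)
h=max(a.shape[0],b.shape[0]);a=cv2.copyMakeBorder(a,0,h-a.shape[0],0,0,cv2.BORDER_CONSTANT)
cv2.imwrite('pics/fin.png',np.hstack([a,b]))
th=np.radians(7.2);u=np.array([np.cos(th),np.sin(th)]);v=np.array([-u[1],u[0]]);pin=np.array([464.4,247.5])+106*u
for j in(-.25,-.15,0,.1):
    d=np.cos(j)*v-np.sin(j)*u; e=np.array([d[1],-d[0]])
    # e = +x-ish side
    P=[np.r_[pin+s*20*d+t*5*e,z] for s,t,z in((1,1,110),(1,-1,110),(-1,1,110),(-1,-1,110),(-1,-1,84),(1,-1,84))]+[np.r_[pin+38*d,84]]
    print(j,((proj('top',P)-[150,168]+.5)*13).round(0).tolist(),'\n',((proj('scene',P)-[306,208]+.5)*13).round(0).tolist())
```

```text
-0.25 [[129.0, 69.0], [123.0, 108.0], [286.0, 90.0], [279.0, 129.0], [298.0, 149.0], [145.0, 129.0], [80.0, 100.0]] 
 [[246.0, 147.0], [257.0, 119.0], [113.0, 99.0], [124.0, 72.0], [115.0, 117.0], [246.0, 164.0], [300.0, 200.0]]
-0.15 [[127.0, 77.0], [124.0, 116.0], [284.0, 82.0], [282.0, 121.0], [301.0, 141.0], [146.0, 136.0], [78.0, 115.0]] 
 [[250.0, 142.0], [257.0, 113.0], [112.0, 105.0], [121.0, 77.0], [111.0, 122.0], [246.0, 158.0], [304.0, 189.0]]
0 [[124.0, 89.0], [127.0, 127.0], [281.0, 71.0], [285.0, 109.0], [304.0, 130.0], [149.0, 148.0], [78.0, 137.0]] 
 [[254.0, 133.0], [256.0, 103.0], [113.0, 115.0], [116.0, 85.0], [107.0, 131.0], [245.0, 149.0], [306.0, 172.0]]
0.1 [[123.0, 97.0], [130.0, 135.0], [278.0, 63.0], [286.0, 101.0], [305.0, 122.0], [152.0, 155.0], [80.0, 151.0]] 
 [[256.0, 127.0], [255.0, 97.0], [115.0, 121.0], [114.0, 91.0], [105.0, 136.0], [244.0, 143.0], [307.0, 161.0]]
```

View pics/fin.png

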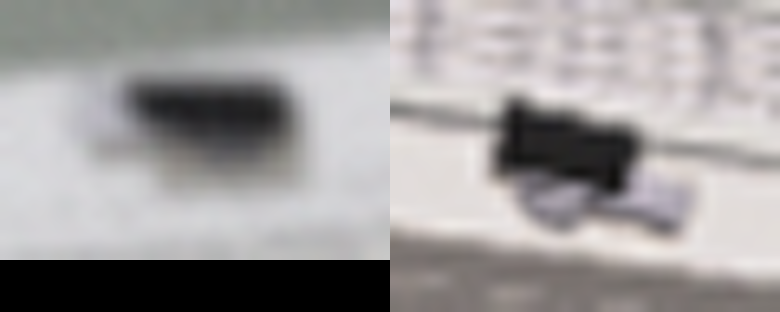

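Call:
play_rows(increments=[[8,1,0,-3,0.3],[13,1.5,0,-4,0.3],[12,1,0,-1.6,0.3],[0,0,-20,0,0.3],[0,0,-25,0,0.3],[0,0,-18,0,0.3],[0,0,-12.5,0,0.3],[0,0,0,0,0.3],[0,0,0,0,0.3]], newtons=15)

```text
time_s: 28.45
ee_pos: [570.6, 260.6, 101.9]
ee_rot: [179.9, -0.0, 88.6]
force: [-0.4, 0.3, 0.6]
gripper_width: 63.9
```

```bash
python3 look.py k1 "((125,145,80,80),(280,170,80,80))"
```

```text
[570.65230778 260.59760204 102.19720029] [-0.18338905 -0.8234746  -0.68930827] [-0.06846454  0.02215797 -0.02726367] 63.832124545596436 28.55
```

View pics/k1.png

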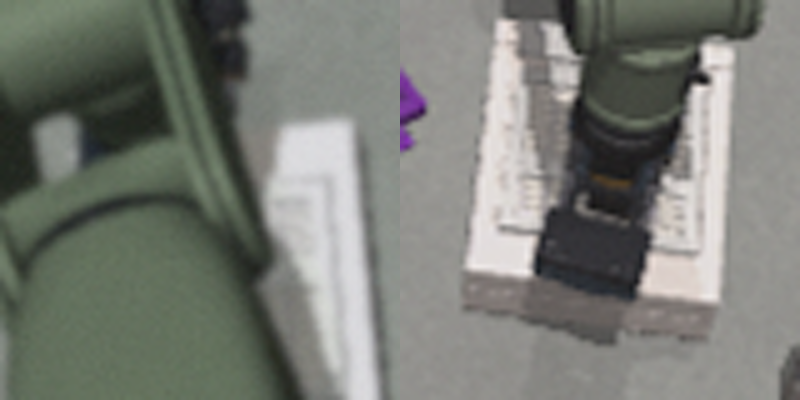

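Tool over the fin, no contact. Close on it.

Call:
play_rows(increments=[[0,0,0,0,0.6],[0,0,0,0,0.85],[0,0,0,0,1],[0,0,0,0,1],[0,0,0,0,1]])

```text
time_s: 29.18
ee_pos: [570.1, 260.4, 101.3]
ee_rot: [180.0, -0.0, 88.6]
force: [-0.1, 0.1, -0.5]
gripper_width: 16.7
```

Call:
play_rows(increments=[[0,0,0,0,1],[0,0,0,0,1],[0,0,0,0,1]])

```text
time_s: 29.55
ee_pos: [572.8, 260.3, 101.3]
ee_rot: [179.7, -0.0, 88.7]
force: [7.3, -0.6, -3.7]
gripper_width: 9.9
```

Call:
play_rows(increments=[[2.8,0,0,0,1],[0,0,0,0,1]])

```text
time_s: 29.8
ee_pos: [573.0, 260.3, 101.3]
ee_rot: [180.0, 0.0, 88.6]
force: [0.9, -1.0, 0.7]
gripper_width: 9.9
```

Call:
play_rows(increments=[[0,0,0,4,1],[0,0,0,7,1],[0,0,0,7,1],[0,0,0,7,1],[0,0,0,0,1]])

```text
time_s: 30.42
ee_pos: [573.3, 260.4, 101.3]
ee_rot: [179.9, 0.0, 113.6]
force: [1.9, -1.0, -1.2]
gripper_width: 9.8
```

Call:
play_rows(increments=[[0,0,0,7,1],[0,0,0,7,1],[0,0,0,7,1],[0,0,0,7,1],[0,0,0,0,1]])

```text
time_s: 31.05
ee_pos: [573.6, 260.6, 101.3]
ee_rot: [179.9, 0.1, 141.5]
force: [3.7, -0.2, -2.1]
gripper_width: 9.7
```

Call:
play_rows(increments=[[0,0,0,7,1],[0,0,0,7,1],[0,0,0,7,1],[0,0,0,7,1],[0,0,0,7,1],[0,0,0,0,1]])

```text
time_s: 31.8
ee_pos: [573.8, 261.1, 101.3]
ee_rot: [179.9, 0.1, 176.4]
force: [5.1, 1.7, -3.5]
gripper_width: 10.0
```

Call:
play_rows(increments=[[0.5,0.3,0,5,1],[0.3,0.2,0,5,1],[0,0,0,0,1]])

```text
time_s: 32.17
ee_pos: [573.9, 261.3, 101.3]
ee_rot: [180.0, 0.0, -173.6]
force: [2.7, 1.7, -1.8]
gripper_width: 9.9
```

```bash
python3 -c "
from workcell import env
s=env.state();print(s['force'],s['torque'],s['ee_pos'],s['ee_rot'],s['gripper_width'])"
```

```text
[ 2.70668434  1.73364059 -1.83385686] [ 0.30851228 -0.53531027  0.03756615] [573.88567566 261.26813535 101.32312123] [ 1.79960129e+02  3.71221519e-02 -1.73614747e+02] 9.879502955266036
```

Call:
play_rows(increments=[[0,0,0,0,0.7],[0,0,0,0,0.4],[0,0,0,0,0.3],[0,0,0,0,0.3],[0,0,20,0,0.3],[0,0,40,0,0.3],[0,0,40,0,0.3],[0,0,20,0,0.3],[0,-20,0,0,0.3],[0,-35,0,0,0.3],[0,-40,0,0,0.3],[0,-40,0,0,0.3],[0,-40,0,0,0.3],[0,-40,0,0,0.3],[0,-25,0,0,0.3],[0,0,0,0,0.3]])

```text
time_s: 34.17
ee_pos: [572.4, 18.4, 219.8]
ee_rot: [-180.0, -0.2, -173.6]
force: [0.5, -0.0, -0.3]
gripper_width: 63.9
```

```bash
python3 look.py k2 "((125,155,100,100),(270,150,100,100))"
```

```text
[572.87506738  20.49118369 220.26430451] [0.05603489 0.18466127 0.26215018] [ 0.06614875  0.00411409 -0.02688102] 64.06744451182054 34.275
```

View pics/k2.png

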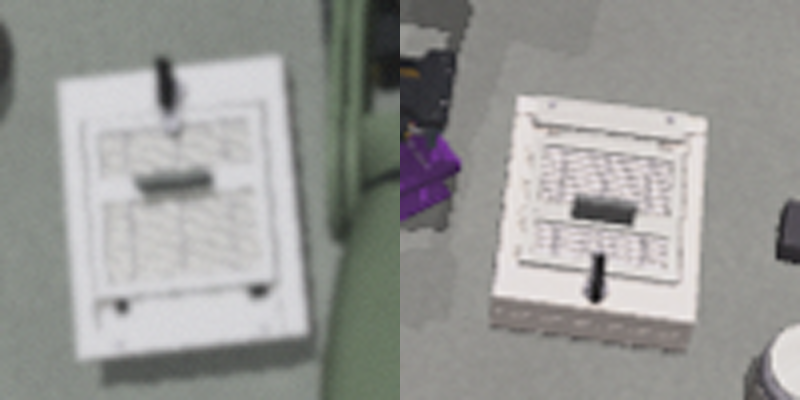

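View pics/k2_scene.png

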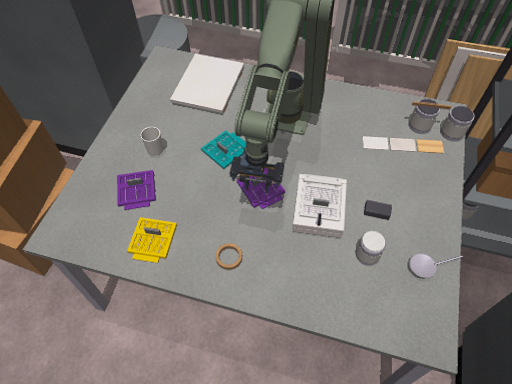

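```bash
python3 -c "
from workcell import env
print(env.job_done()); print(env.state()['time_s'])"
```

```text
the job is handed in; nothing more can be done
None
the job is handed in; nothing more can be done
```

The filter frame is back in its seat with its tongue under the lip and the catch turned across its edge. I handed the job in at about 34 s. The hand-in reports no verdict, so what follows rests on my own checks.

**How it was done:**
- I gripped the handle by its ends at 8 N and eased the grip to 3 N so the tongue sank to the table. That gave a tilt of about 0.24 rad.
- I clamped it again, slid the tongue under the lip until it pushed back (about 6 N), and backed off. I then swung the frame down over about 2 s while still holding it.
- I gripped the catch's fin, turned it about 98° and released it.

**What the checks showed:**
- **Seat height:** closed fingertips touched the frame's far edge at a height that puts its top at 75.1 mm. Fully home is 75 mm.
- **Tongue:** the gap between lip and frame in the top view puts the tip at about -86 to -88 mm. The limits are -92 to -81 mm.
- **Catch:** it stands at about 1.5 rad by tool angle, and both pictures show it across the frame's edge.
- **Surroundings:** the gripper was clear of everything, and the can, tape, sanding block and cup looked unmoved in the last scene picture.

**What disagreed:**
- The two cameras differed by 2 to 3 mm in x and about 2 mm in y, so I settled positions by contact.
- The first estimate of the catch pin was about 3 mm short in x; I corrected it once the fin was gripped.
- On the last millimetre of seating, friction or the far wall gave about 4 N sideways and 11 N upward.
- Edge lines in the last picture suggest the frame may be turned about 0.03 rad in the seat. The limit is 0.06 rad, and the recess allows about 0.04 rad.

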